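# Spin-check the centrifuge rotor and stop it on the loading mark

### The arm

A 7-joint arm with a two-finger parallel gripper is mounted at the origin on the work surface. World frame = base frame: x ahead of the robot, y to its left, z up, the work surface at z = 0. Lengths are in m, angles in rad, forces in N, time in s.
With the tool pointing down it reaches from about 0.35 to 0.9 m from the base axis. Payload 7.2 kg.
Tool frame: the origin (TCP) lies midway between the tips of the shut fingers; the grasp point (between the pads) lies 19 mm behind it (manip.grasp_offset is the distance from the TCP to the grasp point, in m); z points along the fingers, y is the line along which they close (so a half turn about z gives the same grasp; the last joint's range is limited). The gripper opens to 88 mm and grips with 3 to 60 N. Pads are 20 mm wide; open, the fingers measure 115 mm over their backs; the gripper's body (75 mm by 178 mm) begins 61 mm behind the grasp point.
Start: joints at [1.278, 0.411, -0.013, 1.596, 0.006, 1.134, -0.082], TCP at [0.139, -0.609, 0.223] pointing down, gripper open.
Joint ranges: [-2.95, 2.95], [-0.29, 1.99], [-1.47, 1.44], [0.14, 2.54], [-1.03, 4.17], [0.13, 1.85], [-2.86, 2.86]. Speed limits (rad/s): [2.39, 2.39, 3.01, 3.01, 3.14, 3.14, 3.14].

### API

Orientations are given as a unit quaternion [w, x, y, z].
In Python, from workcell import manip, snapshot, camera_params gives the robot as it stands.
- The arm moves only by the tool carry_out, never from a script. Its argument "steps" is a list of rows, each a list of 7 numbers: the shift along the tool's x, y, z in units of 0.3 m (1.0 is 0.3 m), then the turn, a rotation vector about the tool's x, y, z in units of 2 pi rad (1.0 is 2 pi rad), then the opening, from -1 (shut) to 1 (fully open). In form: [[tx, ty, tz, ax, ay, az, grip], ...]. A call has exactly 5 rows; each row is the pose to reach, as a shift and turn from the pose commanded when the call began, along the tool's axes at that moment, turning the shorter way round; what a row does not reach only later rows make up. A row lasts 1/10 s, in which the tool goes at most 50 mm and 8.59 degrees, less where a joint would pass 70% of its speed; a pose out of reach is approached as far as the arm can. A call with a number of a shift or a turn outside -1 to 1 is refused whole. A call with a gripper value outside its range is refused whole. The fingers move at their own pace and stop on an object; "grip_force" is the grip in N (left out, the last holds). Time passes only in rows, so rows that repeat a pose let the fingers close, or fill a call up. It gives the time, the measured TCP pose, the force, the opening and the grip force at its end, in the units of the state.
- manip.get_state(): the state, without advancing time (a new reading comes with each control period).
- snapshot(name): name is "scene" or "top" or "wrist"; returns (picture, depth): 480x640x3 uint8, red, green, blue; 480x640 float32, m along the optical axis (not along the pixel's ray), 0 where there is no reading.
- camera_params(name): a dict with "camera_matrix" (3x3 intrinsics, pixels), "dist" ([k1, k2, p1, p2, k3] as OpenCV has them; the pictures are not rectified), "cam_to_world" (4x4, takes a point from camera to world coordinates). Camera axes: x right, y up, looking along -z (the intrinsics and any distortion apply to the point x, -y, -z); pixel columns grow to the right and rows downward; lengths in m; the calibration is good to about 2 mm. A picture is of the moment at which its call begins: read the wrist's pose just before it. camera_params takes no time and is no camera call; for the wrist camera it gives the pose at the moment of the call.
- manip.finish_job(): hands the job in; it is judged then, once.
The state is a dict: "time": time; "q": joint angles; "joint_velocities": joint speeds; "tau": joint torques, N m; "position": TCP position; "ee_rot": TCP orientation; "force": force on the tool from outside, world axes, zero at the start; "torque": the same for the moment, N m; "gripper_width": opening from 0.0 (shut) to 1.0 (fully open); "gripper_force": force on a finger pad.
Only numpy, scipy, OpenCV 4.12 (cv2) and the standard library are available. Lean on these libraries where they do the work, as an engineer would, in place of code of your own. Each camera call takes 0.05 s, during which the arm holds its last target. There are 200 camera calls.

### The job

The van has just parked, so check that the open centrifuge's empty rotor runs freely before loading it: flick it with a fingertip so that it spins counterclockwise (seen from above), and let it coast untouched while its engraved index line goes past the triangular loading mark on the deck at least once. When the line comes round to the mark again, brake the rotor with a fingertip so that it stays at rest with the line pointing at the mark; do not touch it again while the line is anywhere else. Be gentle: do not press the rotor down hard or lift it, leave the things around the machine where they are, and finish with the hand clear.

Things in the scene. Friction and masses are not known exactly. Their poses are not given: they have to be found in the camera images.
- rotor (a joint): Angle of the rotor on its free vertical spindle, rad: 0 (and every 2 pi) with its index line at the loading mark; grows counterclockwise from above, keeps counting over the turns, no stops; 2.0 to 5.0 at the start. Very free: each second of coasting takes roughly a tenth of its speed plus 0.1 rad/s; then it stays where it stops.
- rotor_centre (a point): On the spindle axis, in the flat smooth top of the rotor's disc (aluminium, 200 mm across, 5 mm thick), 158 mm above the bench; z up, y along the index line (turns with the rotor). A black retaining knob, 31 mm across, 20 mm high, stands on it. A 13 mm open gap runs round the disc.
- spindle (a joint): Height of the rotor and spindle on their rubber mounts, m: about 0 at rest, negative when pressed down (about 1 mm for each 4 N), positive when lifted.
- sleeve (a point): Where the axis of one of the rotor's six alike dark grey tube sleeves leaves the disc's top, 60 mm from the spindle; the six stand 60 degrees apart and turn with the rotor, this one in line with the index line. Each is round, 23 mm across, leans 18 degrees inwards and rises 11 to 18 mm above the disc. Farther out, from 73 to 100 mm from the spindle, the disc is a bare flat ring.
- index_line (a point): Middle of the engraved index line: a dark radial line 9 mm wide, 25 mm long, flush in the bare outer ring of the disc's top, 74 to 99 mm from the spindle; this point is 87 mm from the spindle and turns with the rotor.
- load_mark (a point): Tip of the loading mark, a flat dark grey triangle 28 mm wide, 28 mm long, 2 mm high on the light grey deck beside the bowl, its tip towards the rotor. The tip is 118 mm from the spindle, 150 mm above the bench (8 mm below the disc's top). y points from the spindle out through the mark, x sideways, z up; it does not turn.
- centrifuge: The machine, fixed, light grey, 270 mm (x) by 340 mm (y), deck 150 mm above the bench; origin on the bench under the spindle. It stands sideways: panel and mark on its +y side (to 180 mm from the spindle), roughly the robot's left; the open lid, fixed, 262 mm wide, rises at its rear from 160 mm behind the spindle (-y), leaning 14 degrees back, to 385 mm above the bench.
- tube_rack: Orange rack with some white-capped tubes, loose, 75 x 200 mm, 118 mm high over the caps; origin under its centre. To be left alone.
- reagent_bottle: White bottle, loose, 56 mm across, 115 mm high; origin under its centre. To be left alone.
- kit_box: Closed cardboard test-kit box, loose, 130 x 190 mm, 75 mm high; origin under its centre. To be left alone.

How it is judged:
On the way, in this order (a step that is already met when the one before it is completed fails the run):
1. after the flick the rotor coasts counterclockwise, untouched, and the line has gone past the mark (value of joint rotor above 6.9 rad and velocity of joint rotor above 0.2 rad/s and contact force between the fingers and rotor below 0.1 N), for 0.2 s.
2. on a later pass a fingertip brakes the rotor to rest with the line at the mark (value of joint rotor above 9 rad and contact force between the fingers and rotor above 0.3 N and velocity of joint rotor between -0.1 and 0.1 rad/s and x of index_line in the frame of load_mark between -0.014 and 0.014 m and y of index_line in the frame of load_mark above -0.09 m), for 0.1 s.
At the end, for the whole second after the job is handed in: The rotor stands still (below 0.05 rad/s), untouched, with the middle of its index line within 14 mm sideways of the loading mark's centre line (within the width of the pointer, about 9 degrees), at least the second time the line comes round to the mark (x of index_line in the frame of load_mark between -0.014 and 0.014 m and y of index_line in the frame of load_mark above -0.09 m and velocity of joint rotor between -0.05 and 0.05 rad/s and value of joint rotor above 9 rad and contact force between the fingers and rotor below 0.1 N).
It fails at once if after the flick (once the line has gone 35 degrees past the mark for the first time) the fingers touch the rotor while the line is more than 34 mm sideways (23 degrees) from the mark (value of joint rotor above 6.9 rad and contact force between the fingers and rotor above 0.3 N and not (x of index_line in the frame of load_mark between -0.034 and 0.034 m and y of index_line in the frame of load_mark above -0.09 m)).
It fails at once if the rotor is pressed down hard, more than 9 mm into its mounts (about 35 N) (value of joint spindle below -0.009 m).
It fails at once if the rotor is lifted by more than 4 mm (value of joint spindle above 0.004 m).
It fails at once if the tube rack, the reagent bottle or the kit box is moved by more than 20 mm (distance of any of tube_rack, reagent_bottle, kit_box from where it was at the start of the episode above 0.02 m).
It also fails if it takes over 58 s, if anything falls off the work surface, if the arm or the gripper's body presses on something with over 40 N, if the wrist force passes 120 N, or if a joint passes its speed limit or range.

## Working session

There is one attempt and no reset: what is moved stays moved. The work goes in short steps, Python scripts to look and compute and a tool call to move; the robot and the scene stay as the last step left them, time stands still between calls to the robot, and variables do not carry over. Pictures are saved under pics/ and viewed, at most 10 in all, crops included, and the job is handed in when it is done.

Besides the shell and the picture viewer there is one more tool, called after "Request:" by a JSON object that holds its "op" and its "data", one argument or row to a line. carry_out: Moves the arm, as the interface text tells. Its arguments: {"type":"object","properties":{"steps":{"type":"array","items":{"type":"array","items":{"type":"number","minimum":-1,"maximum":1}}},"grip_force":{"type":"number"}},"required":["steps"]}

```bash
ls; mkdir -p pics; python3 - <<'E'
from workcell import manip, snapshot, camera_params
import cv2,numpy as np
s=manip.get_state(); print({k:np.round(v,3) for k,v in s.items()})
ims=[]
for n in("scene","top"):
    p,d=snapshot(n); np.savez(f"pics/{n}0.npz",p=p,d=d); cv2.imwrite(f"pics/{n}0.png",p[:,:,::-1])
    c=camera_params(n); print(n,c)
E
```

```text
pics
{'time': np.float64(0.0), 'q': array([ 1.278,  0.412, -0.013,  1.597,  0.006,  1.134, -0.082]), 'joint_velocities': array([-0.   , -0.001,  0.001,  0.001, -0.001, -0.   , -0.001]), 'tau': array([ 1.0000e-03, -5.8795e+01,  6.4200e-01, -2.9108e+01, -5.4000e-02,
        1.8000e-02,  0.0000e+00]), 'position': array([ 0.139, -0.609,  0.222]), 'ee_rot': array([-0.001,  0.994,  0.112, -0.   ]), 'force': array([-0.017, -0.8  , -0.506]), 'torque': array([-0.011,  0.023,  0.009]), 'gripper_force': np.float64(0.0), 'gripper_width': np.float64(0.998)}
scene {'camera_matrix': array([[560.96498493,   0.        , 324.38588117],
       [  0.        , 560.96498493, 241.63595416],
       [  0.        ,   0.        ,   1.        ]]), 'dist': array([-0.05872503,  0.        ,  0.        ,  0.        ,  0.        ]), 'cam_to_world': array([[-0.74388992, -0.52273393,  0.41638567,  1.09098221],
       [ 0.66820787, -0.592241  ,  0.4502764 ,  0.54898018],
       [ 0.01122592,  0.61318826,  0.78985704,  1.09691292],
       [ 0.        ,  0.        ,  0.        ,  1.        ]])}
top {'camera_matrix': array([[614.7570218 ,   0.        , 317.54047662],
       [  0.        , 614.7570218 , 232.40000627],
       [  0.        ,   0.        ,   1.        ]]), 'dist': array([-0.18694782,  0.        ,  0.        ,  0.        ,  0.        ]), 'cam_to_world': array([[ 0.0223967 ,  0.99763224, -0.06502535,  0.46505384],
       [-0.99959199,  0.02119251, -0.01914999, -0.01987912],
       [-0.01772659,  0.06542771,  0.99769985,  1.69603156],
       [ 0.        ,  0.        ,  0.        ,  1.        ]])}
```

View pics/top0.png

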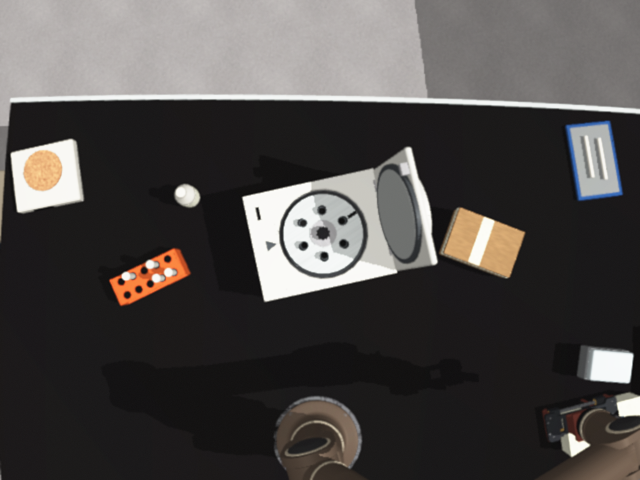

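View pics/scene0.png

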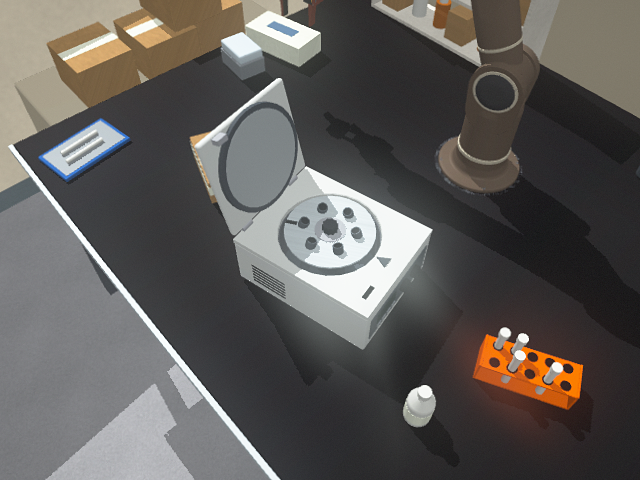

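The top view shows the rotor centre at about (323,233), the mark at (270,245) and the line at (350,214). The scene view shows the mark at (384,261) and the line at (292,221). The kit box and lid lie between the hand and the rotor.

```bash
cat > h.py <<'E'
import cv2,numpy as np
from workcell import manip,snapshot,camera_params
from scipy.optimize import least_squares
def cast(n,px,z,c=None):
    c=c or camera_params(n); px=np.float64(px).reshape(-1,1,2)
    u=cv2.undistortPoints(px,c["camera_matrix"],c["dist"]).reshape(-1,2)
    T=c["cam_to_world"]; r=np.c_[u[:,0],-u[:,1],-np.ones(len(u))]@T[:3,:3].T
    o=T[:3,3]; return (o+r*((z-o[2])/r[:,2])[:,None])[:,:2]
def proj(n,P):
    c=camera_params(n);T=c["cam_to_world"];q=(np.float64(P)-T[:3,3])@T[:3,:3]
    q=q*[1,-1,-1]; return cv2.projectPoints(q.reshape(-1,1,3),np.zeros(3),np.zeros(3),c["camera_matrix"],c["dist"])[0].reshape(-1,2)
E
python3 - <<'E'
from h import *
for n,seed,mk in(("top",(323,233),(270,245)),("scene",(330,228),(384,261))):
    p=np.load(f"pics/{n}0.npz")["p"]; g=cv2.cvtColor(p,cv2.COLOR_RGB2GRAY)
    m=((g<120)*255).astype(np.uint8)
    lab,L,st,ce=cv2.connectedComponentsWithStats(m)
    W=cast(n,[seed],.158)[0]
    for i in range(1,lab):
        if st[i,4]<8: continue
        w=cast(n,[ce[i]],.15)[0]
        if np.hypot(*(w-W))<.16: print(n,i,st[i],ce[i].round(1),w.round(4))
    # gap: radial scan
    th=np.linspace(0,2*np.pi,180,endpoint=False); out=[];inn=[]
    for t in th:
        r=np.arange(.075,.135,.0005); P=np.c_[W[0]+r*np.cos(t),W[1]+r*np.sin(t),np.full(len(r),.15)]
        v=cv2.remap(g,proj(n,P).astype(np.float32).reshape(-1,1,2),None,cv2.INTER_LINEAR).ravel()
        k=np.where(v<110)[0]
        k=k[(r[k]>.09)]
        if len(k): out.append(P[k[-1],:2])
    o=np.array(out); f=least_squares(lambda a:np.hypot(o[:,0]-a[0],o[:,1]-a[1])-a[2],[*W,.113],loss="soft_l1",f_scale=.002)
    print(n,"circle",f.x.round(4))
# kit, lid extents
for a in [(457,208),(524,240),(509,277),(442,255)]: print("kit",cast("top",[a],.075).round(3))
for a in [(408,150),(437,263)]: print("lid",cast("top",[a],.385).round(3),)
for a in [(263,300),(243,196),(395,273)]: print("deck",cast("top",[a],.15).round(3),)
E
```

```text
top 39 [ 279  190   89   88 1139] [327.9 231.8] [ 0.5678 -0.0163]
top 40 [318 205   8  10  66] [321.5 209.6] [0.6237 0.0011]
top 43 [298 219   9   8  54] [301.7 222.4] [0.5903 0.0503]
top 46 [316 227  14  13 141] [322.7 232.7] [ 0.5654 -0.0033]
top 49 [339 239  10  10  72] [343.6 243.3] [ 0.5397 -0.0563]
top 51 [267 242   8   7  29] [269.7 244.8] [0.5318 0.1299]
top 52 [299 242   9   8  56] [303.  245.6] [0.5317 0.0457]
top 55 [320 252   8   9  61] [323.6 256. ] [ 0.5066 -0.0067]
top circle [ 0.564  -0.0042  0.1104]
scene 1 [    13      0    627    480 191700] [382.3 240.3] [0.4961 0.0888]
scene 215 [317 203  11  10  88] [322.  207.7] [ 0.5314 -0.0661]
scene 216 [343 208  11  10  74] [347.7 212.6] [ 0.498  -0.0174]
scene 217 [278 212  78  63 697] [307.  255.9] [0.6444 0.0132]
scene 218 [298 217  12  11 103] [303.5 222.2] [ 0.5901 -0.0615]
scene 219 [322 219  16  16 212] [329.6 226.4] [ 0.5553 -0.0146]
scene 220 [375 222   2   8   8] [375.6 225.5] [0.4778 0.0502]
scene 222 [352 228   7   5  29] [355.  229.9] [0.5203 0.0292]
scene 223 [351 231  11   8  40] [356.6 235.4] [0.5283 0.0425]
scene 225 [305 237  12  13 110] [310.5 243. ] [ 0.6165 -0.0077]
scene 227 [333 243  10  12  99] [337.5 248.7] [0.5836 0.0416]
scene circle [ 0.5502 -0.0031  0.1235]
kit [[ 0.644 -0.359]]
kit [[ 0.562 -0.543]]
kit [[ 0.462 -0.502]]
kit [[ 0.518 -0.32 ]]
lid [[ 0.734 -0.187]]
lid [[ 0.49  -0.252]]
deck [[0.393 0.143]]
deck [[0.655 0.202]]
deck [[ 0.468 -0.187]]
```

Request:
{"op": "carry_out", "data": {
  "steps": [
    [0.08, -0.08, -0.02, 0, 0, 0, -1],
    [0.16, -0.16, -0.05, 0, 0, 0, -1],
    [0.25, -0.24, -0.08, 0, 0, 0, -1],
    [0.33, -0.31, -0.1, 0, 0, 0, -1],
    [0.41, -0.38, -0.1, 0, 0, 0, -1]
  ],
  "grip_force": 20
}}

```text
time: 0.6
position: [0.2346, -0.4697, 0.2533]
ee_rot: [0.0, 0.994, 0.112, 0.0]
force: [1.1, 0.7, 0.1]
gripper_width: 0.59
gripper_force: 0.0
```

Request:
{"op": "carry_out", "data": {
  "steps": [
    [0.08, -0.08, 0, 0, 0, 0, -1],
    [0.16, -0.16, 0, 0, 0, 0, -1],
    [0.25, -0.24, 0, 0, 0, 0, -1],
    [0.33, -0.31, 0, 0, 0, 0, -1],
    [0.41, -0.38, 0, 0, 0, 0, -1]
  ]
}}

```text
time: 1.1
position: [0.3288, -0.3308, 0.2525]
ee_rot: [-0.0, 0.994, 0.112, -0.0]
force: [0.4, 0.2, 0.4]
gripper_width: 0.128
gripper_force: 0.0
```

Request:
{"op": "carry_out", "data": {
  "steps": [
    [0.04, -0.11, 0, 0, 0, 0, -1],
    [0.08, -0.22, 0, 0, 0, 0, -1],
    [0.12, -0.33, 0, 0, 0, 0, -1],
    [0.17, -0.44, 0, 0, 0, 0, -1],
    [0.21, -0.55, 0, 0, 0, 0, -1]
  ]
}}

```text
time: 1.6
position: [0.3529, -0.1558, 0.2526]
ee_rot: [0.0, 0.994, 0.112, -0.0]
force: [-0.2, 0.2, 0.4]
gripper_width: 0.006
gripper_force: 0.0
```

Request:
{"op": "carry_out", "data": {
  "steps": [
    [0.04, -0.11, 0, 0, 0, 0, -1],
    [0.08, -0.22, 0, 0, 0, 0, -1],
    [0.12, -0.33, 0, 0, 0, 0, -1],
    [0.17, -0.44, 0, 0, 0, 0, -1],
    [0.21, -0.55, 0, 0, 0, 0, -1]
  ]
}}

```text
time: 2.1
position: [0.3775, 0.0191, 0.2527]
ee_rot: [0.0, 0.994, 0.112, 0.0]
force: [0.8, 0.5, 0.7]
gripper_width: 0.003
gripper_force: 0.0
```

```bash
cat >> h.py <<'E'
C=np.array([.564,-.0043]); MK=np.arctan2(.1299+.0043,.5318-.564)
def polar(n,p,r0=.076,r1=.097,N=720):
    "mean grey over the bare ring, by angle ccw from the mark"
    g=cv2.cvtColor(p,cv2.COLOR_RGB2GRAY); a=np.arange(N)*2*np.pi/N; r=np.linspace(r0,r1,10)
    A,R=np.meshgrid(a+MK,r); P=np.c_[(C[0]+R*np.cos(A)).ravel(),(C[1]+R*np.sin(A)).ravel(),np.full(A.size,.158)]
    return a,cv2.remap(g,proj(n,P).astype(np.float32).reshape(-1,1,2),None,cv2.INTER_LINEAR).reshape(A.shape)
def line(n,p,lo=90):
    "dark runs: angle centre, width (rad), mean grey"
    a,v=polar(n,p); d=np.median(v,0); k=d<lo; s=np.where(~k)[0]
    if len(s)==0: return []
    k=np.roll(k,-s[0]); out=[];i=0
    while i<len(k):
        if k[i]:
            j=i
            while j<len(k) and k[j]: j+=1
            out.append((round(((i+j-1)/2+s[0])%720*2*np.pi/720,3),round((j-i)*2*np.pi/720,3))); i=j
        i+=1
    return out
E
python3 - <<'E'
from h import *
for n in("top","scene"):
    p=np.load(f"pics/{n}0.npz")["p"]; print(n,line(n,p),line(n,p,120))
p,d=snapshot("top"); cv2.imwrite("pics/top1.png",cv2.resize(p[130:330,220:470,::-1],None,fx=3,fy=3)); print(line("top",p,120),manip.get_state()["position"])
p,d=snapshot("scene"); print(line("scene",p,120))
E
```

```text
top [(np.float64(3.508), 0.079)] [(np.float64(3.512), 0.105)]
scene [(np.float64(3.521), 0.07)] [(np.float64(3.521), 0.105)]
[(np.float64(3.512), 0.105)] [0.37794641 0.0243116  0.25299277]
[(np.float64(3.517), 0.096)]
```

Request:
{"op": "carry_out", "data": {
  "steps": [
    [0.08, 0.02, 0, 0, 0, 0, -1],
    [0.16, 0.04, 0.05, 0, 0, 0, -1],
    [0.24, 0.06, 0.12, 0, 0, 0, -1],
    [0.3, 0.08, 0.2, 0, 0, 0, -1],
    [0.3, 0.08, 0.26, 0, 0, 0, -1]
  ]
}}

```text
time: 2.7
position: [0.472, 0.0131, 0.1728]
ee_rot: [-0.0, 0.994, 0.112, -0.0]
force: [-1.4, -0.3, -0.9]
gripper_width: 0.005
gripper_force: 0.0
```

```bash
python3 - <<'E'
from h import *
s=manip.get_state();print(s["position"],s["force"])
p,d=snapshot("scene"); print(line("scene",p,120)); cv2.imwrite("pics/scene2.png",cv2.resize(p[150:350,200:460,::-1],None,fx=3,fy=3))
s=manip.get_state();print(s["position"],s["force"])
p,d=snapshot("top"); print(line("top",p,120))
E
```

```text
[0.47202459 0.01306434 0.17277229] [-1.36960163 -0.34324799 -0.93954017]
[(np.float64(3.521), 0.087)]
[0.46931391 0.01297461 0.17035247] [-1.66275034 -0.7830589  -1.73131686]
[(np.float64(0.99), 1.379), (np.float64(1.99), 0.497), (np.float64(3.512), 0.105)]
```

View pics/scene2.png

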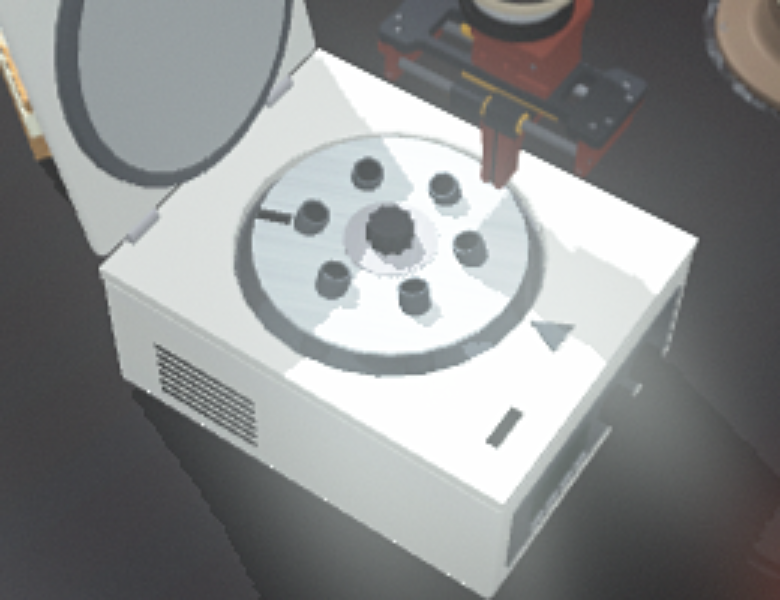

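The scene picture (3x crop) shows the shut fingertips over the near rim at about (500,180), with the line at (272,214) and the mark at (553,333). This camera's view of the line is clear.

Request:
{"op": "carry_out", "data": {
  "steps": [
    [0, 0, 0.02, 0, 0, 0, -1],
    [0, 0, 0.035, 0, 0, 0, -1],
    [0, 0, 0.045, 0, 0, 0, -1],
    [0, 0, 0.045, 0, 0, 0, -1],
    [0, 0, 0.045, 0, 0, 0, -1]
  ]
}}

```text
time: 3.3
position: [0.4707, 0.0142, 0.1616]
ee_rot: [0.0, 0.994, 0.112, 0.0]
force: [0.9, 0.2, -0.7]
gripper_width: 0.006
gripper_force: 0.0
```

Request:
{"op": "carry_out", "data": {
  "steps": [
    [0, 0, 0.005, 0, 0, 0, -1],
    [0, 0, 0.01, 0, 0, 0, -1],
    [0, 0, 0.015, 0, 0, 0, -1],
    [0, 0, 0.018, 0, 0, 0, -1],
    [0, 0, 0.018, 0, 0, 0, -1]
  ]
}}

```text
time: 3.8
position: [0.4709, 0.0146, 0.1563]
ee_rot: [0.0, 0.994, 0.112, 0.0]
force: [-2.5, 1.0, 9.8]
gripper_width: 0.008
gripper_force: 4.4
```

Request:
{"op": "carry_out", "data": {
  "steps": [
    [0, 0.027, 0, 0, 0, 0, -1],
    [0, 0.08, 0, 0, 0, 0, -1],
    [0, 0.143, 0, 0, 0, 0, -1],
    [0, 0.213, 0, 0, 0, 0, -1],
    [0, 0.283, -0.12, 0, 0, 0, -1]
  ]
}}

```text
time: 4.3
position: [0.4876, -0.0691, 0.1891]
ee_rot: [-0.001, 0.994, 0.112, -0.003]
force: [0.1, -0.8, 0.1]
gripper_width: 0.008
gripper_force: 0.0
```

```bash
python3 - <<'E'
from h import *
for i in range(4):
    s=manip.get_state();p,d=snapshot("scene"); print(s["time"],s["position"].round(4),s["force"].round(1),line("scene",p,110))
E
```

```text
4.3 [ 0.4876 -0.0691  0.1891] [ 0.1 -0.8  0.1] [(np.float64(4.424), 0.009)]
4.35 [ 0.4918 -0.0728  0.1962] [ 2.9 -2.3  5.4] []
4.4 [ 0.492  -0.0713  0.1948] [ 0.9 -0.1  0.2] []
4.45 [ 0.4909 -0.0699  0.1931] [-0.4  0.6 -0.6] []
```

Request:
{"op": "carry_out", "data": {
  "steps": [
    [0, -0.04, 0, 0, 0, 0, -1],
    [0, -0.08, 0, 0, 0, 0, -1],
    [0, -0.12, 0, 0, 0, 0, -1],
    [0, -0.15, 0, 0, 0, 0, -1],
    [0, -0.15, 0, 0, 0, 0, -1]
  ]
}}

```text
time: 5.0
position: [0.4791, -0.0225, 0.1917]
ee_rot: [-0.0, 0.994, 0.114, -0.0]
force: [-0.2, -0.1, 0.0]
gripper_width: 0.002
gripper_force: 0.0
```

```bash
cat >> h.py <<'E'
def look(k,tag):
    F=[]
    for i in range(k):
        s=manip.get_state();p,d=snapshot("scene");np.save(f"pics/{tag}{i}.npy",p)
        a,v=polar("scene",p);m=np.median(v,0);w=np.ones(10)/10
        # black-hat along the angle: dark narrow dips only
        m3=np.tile(m,3).astype(np.float32).reshape(1,-1); b=cv2.morphologyEx(m3,cv2.MORPH_BLACKHAT,np.ones((1,31)))[0,720:1440]
        b=np.convolve(np.tile(b,3),w,"same")[720:1440]; j=b.argmax(); F.append((s["time"],a[j],b[j]))
        print(round(s["time"],3),round(a[j],3),round(float(b[j]),1),s["position"].round(4))
    return F
E
python3 - <<'E'
from h import *
look(4,"a")
E
```

```text
5.0 5.899 118.8 [ 0.4791 -0.0225  0.1917]
5.05 5.995 113.7 [ 0.4794 -0.0236  0.1917]
5.1 6.1 111.8 [ 0.4795 -0.0244  0.1917]
5.15 6.196 110.4 [ 0.4796 -0.0248  0.1917]
```

Request:
{"op": "carry_out", "data": {
  "steps": [
    [0, 0, 0.04, 0, 0, 0, -1],
    [0, 0, 0.06, 0, 0, 0, -1],
    [0, 0, 0.075, 0, 0, 0, -1],
    [0, 0, 0.085, 0, 0, 0, -1],
    [0, 0, 0.085, 0, 0, 0, -1]
  ]
}}

```text
time: 5.7
position: [0.4792, -0.0246, 0.1657]
ee_rot: [-0.0, 0.994, 0.112, -0.0]
force: [0.3, -0.0, -0.3]
gripper_width: 0.005
gripper_force: 0.0
```

```bash
python3 - <<'E'
from h import *
print(manip.get_state()["position"],manip.get_state()["force"]);look(3,"b")
E
```

```text
[ 0.47924159 -0.02464296  0.16567287] [ 0.27391788 -0.02932273 -0.30076668]
5.7 0.925 91.9 [ 0.4792 -0.0246  0.1657]
5.75 1.693 93.6 [ 0.4794 -0.0246  0.166 ]
5.8 1.693 93.2 [ 0.4796 -0.0246  0.1663]
```

Request:
{"op": "carry_out", "data": {
  "steps": [
    [0, 0, 0, 0, 0, 0, -1],
    [0, 0, 0, 0, 0, 0, -1],
    [0, 0, 0, 0, 0, 0, -1],
    [0, 0, 0, 0, 0, 0, -1],
    [0, 0, 0, 0, 0, 0, -1]
  ]
}}

```text
time: 6.35
position: [0.4796, -0.0246, 0.1663]
ee_rot: [0.0, 0.994, 0.112, 0.0]
force: [-0.1, 0.1, -0.3]
gripper_width: 0.004
gripper_force: 0.0
```

Request:
{"op": "carry_out", "data": {
  "steps": [
    [0, 0, 0, 0, 0, 0, -1],
    [0, 0, 0, 0, 0, 0, -1],
    [0, 0, 0, 0, 0, 0, -1],
    [0, 0, 0, 0, 0, 0, -1],
    [0, 0, 0, 0, 0, 0, -1]
  ]
}}

```text
time: 6.85
position: [0.4795, -0.0246, 0.1662]
ee_rot: [0.0, 0.994, 0.112, -0.0]
force: [0.1, 0.4, 0.4]
gripper_width: 0.005
gripper_force: 0.0
```

```bash
python3 - <<'E'
from h import *
look(4,"c")
E
```

```text
6.85 2.723 119.9 [ 0.4795 -0.0246  0.1662]
6.9 2.793 120.7 [ 0.4795 -0.0246  0.1662]
6.95 2.862 119.8 [ 0.4796 -0.0246  0.1662]
7.0 2.932 121.4 [ 0.4795 -0.0246  0.1662]
```

Request:
{"op": "carry_out", "data": {
  "steps": [
    [0, 0, 0, 0, 0, 0, -1],
    [0, 0, 0, 0, 0, 0, -1],
    [0, 0, 0, 0, 0, 0, -1],
    [0, 0, 0, 0, 0, 0, -1],
    [0, 0, 0, 0, 0, 0, -1]
  ]
}}

```text
time: 7.55
position: [0.4795, -0.0246, 0.1662]
ee_rot: [0.0, 0.994, 0.112, -0.0]
force: [0.4, -0.3, 0.1]
gripper_width: 0.005
gripper_force: 0.0
```

Request:
{"op": "carry_out", "data": {
  "steps": [
    [0, 0, 0, 0, 0, 0, -1],
    [0, 0, 0, 0, 0, 0, -1],
    [0, 0, 0, 0, 0, 0, -1],
    [0, 0, 0, 0, 0, 0, -1],
    [0, 0, 0, 0, 0, 0, -1]
  ]
}}

```text
time: 8.05
position: [0.4795, -0.0246, 0.1662]
ee_rot: [0.0, 0.994, 0.112, 0.0]
force: [0.0, -0.2, 0.6]
gripper_width: 0.007
gripper_force: 0.0
```

```bash
cat >> h.py <<'E'
OBS=[(5,5.899),(5.05,5.995),(5.1,6.1),(5.15,6.196),(6.85,9.006),(6.9,9.076),(6.95,9.145),(7,9.215)]
def predict(obs,goal=4*np.pi):
    o=np.array(obs);t=o[:,0]-5
    # w' = -k(w+1): w=(w0+1)e^-kt-1
    th=lambda a,t:a[0]+(a[1]+1)*(1-np.exp(-a[2]*t))/a[2]-t
    f=least_squares(lambda a:th(a,t)-o[:,1],[5.9,2,.1]);T=np.arange(0,15,.01);y=th(f.x,T);j=np.argmax(y>=goal)
    print("fit",f.x.round(3),"rms",np.sqrt(np.mean(f.fun**2)).round(4),"t at goal",T[j]+5,"w",np.gradient(y,T)[j],"max",y.max())
E
python3 - <<'E'
from h import *
F=look(3,"d"); predict(OBS+[(t,a+2*np.pi) for t,a,_ in F])
E
```

```text
8.05 4.163 106.7 [ 0.4795 -0.0246  0.1662]
8.1 4.215 104.7 [ 0.4795 -0.0246  0.1662]
8.15 4.267 103.2 [ 0.4795 -0.0246  0.1662]
fit [5.898 2.015 0.129] rms 0.002 t at goal 11.23 w 0.3475603241729459 max 12.948408169922951
```

Request:
{"op": "carry_out", "data": {
  "steps": [
    [0, 0, 0.005, 0, 0, 0, -1],
    [0, 0, 0.01, 0, 0, 0, -1],
    [0, 0, 0.013, 0, 0, 0, -1],
    [0, 0, 0.013, 0, 0, 0, -1],
    [0, 0, 0.013, 0, 0, 0, -1]
  ]
}}

```text
time: 8.7
position: [0.4795, -0.0246, 0.1623]
ee_rot: [-0.0, 0.994, 0.112, -0.0]
force: [0.2, 0.0, 0.5]
gripper_width: 0.004
gripper_force: 0.0
```

Request:
{"op": "carry_out", "data": {
  "steps": [
    [0, 0, 0, 0, 0, 0, -1],
    [0, 0, 0, 0, 0, 0, -1],
    [0, 0, 0, 0, 0, 0, -1],
    [0, 0, 0, 0, 0, 0, -1],
    [0, 0, 0, 0, 0, 0, -1]
  ]
}}

```text
time: 9.2
position: [0.4795, -0.0246, 0.1624]
ee_rot: [0.0, 0.994, 0.112, 0.0]
force: [0.1, -0.1, 0.3]
gripper_width: 0.005
gripper_force: 0.0
```

Request:
{"op": "carry_out", "data": {
  "steps": [
    [0, 0, 0, 0, 0, 0, -1],
    [0, 0, 0, 0, 0, 0, -1],
    [0, 0, 0, 0, 0, 0, -1],
    [0, 0, 0, 0, 0, 0, -1],
    [0, 0, 0, 0, 0, 0, -1]
  ]
}}

```text
time: 9.7
position: [0.4795, -0.0246, 0.1624]
ee_rot: [0.0, 0.994, 0.112, 0.0]
force: [0.5, -0.6, 0.2]
gripper_width: 0.007
gripper_force: 0.0
```

```bash
python3 - <<'E'
from h import *
F=look(3,"e"); predict(OBS+[(8.05,10.446),(8.1,10.498),(8.15,10.55)]+[(t,a+2*np.pi) for t,a,_ in F])
E
```

```text
9.7 5.559 129.5 [ 0.4795 -0.0246  0.1624]
9.75 5.585 129.7 [ 0.4795 -0.0246  0.1623]
9.8 5.62 130.0 [ 0.4795 -0.0246  0.1623]
fit [5.899 2.007 0.127] rms 0.0033 t at goal 11.120000000000001 w 0.380892657736581 max 13.02403007477034
```

Request:
{"op": "carry_out", "data": {
  "steps": [
    [0, 0, 0, 0, 0, 0, -1],
    [0, 0, 0, 0, 0, 0, -1],
    [0, 0, 0, 0, 0, 0, -1],
    [0, 0, 0, 0, 0, 0, -1],
    [0, 0, 0, 0, 0, 0, -1]
  ]
}}

```text
time: 10.35
position: [0.4796, -0.0246, 0.1624]
ee_rot: [0.0, 0.994, 0.112, 0.0]
force: [0.3, 0.2, -0.1]
gripper_width: 0.0
gripper_force: 0.0
```

Request:
{"op": "carry_out", "data": {
  "steps": [
    [0, 0, 0, 0, 0, 0, -1],
    [0, 0, 0, 0, 0, 0, -1],
    [0, 0, 0, 0, 0, 0, -1],
    [0, 0, 0, 0, 0, 0, -1],
    [0, 0, 0, 0, 0, 0, -1]
  ]
}}

```text
time: 10.85
position: [0.4795, -0.0246, 0.1623]
ee_rot: [0.0, 0.994, 0.112, -0.0]
force: [0.2, 0.2, 0.4]
gripper_width: 0.005
gripper_force: 0.0
```

Request:
{"op": "carry_out", "data": {
  "steps": [
    [0, 0, 0.003, 0, 0, 0, -1],
    [0, 0, 0.008, 0, 0, 0, -1],
    [0, 0, 0.015, 0, 0, 0, -1],
    [0, 0, 0.021, 0, 0, 0, -1],
    [0, 0, 0.022, 0, 0, 0, -1]
  ]
}}

```text
time: 11.35
position: [0.4797, -0.0247, 0.1561]
ee_rot: [0.0, 0.994, 0.112, 0.0]
force: [-2.8, -1.2, 9.9]
gripper_width: 0.008
gripper_force: 4.8
```

```bash
python3 - <<'E'
from h import *
print(manip.get_state()["force"]);look(3,"f")
E
```

```text
[-2.81051776 -1.22403839  9.87606451]
11.35 0.026 112.4 [ 0.4797 -0.0247  0.1561]
11.4 0.026 112.8 [ 0.4797 -0.0247  0.1562]
11.45 0.026 112.2 [ 0.4797 -0.0247  0.1563]
```

The rotor stopped 0.026 rad (about 2 mm) past the mark, so I'm lifting straight off.

Request:
{"op": "carry_out", "data": {
  "steps": [
    [0, 0, -0.01, 0, 0, 0, -1],
    [0, 0, -0.04, 0, 0, 0, -1],
    [0, 0, -0.1, 0, 0, 0, -1],
    [0, 0, -0.2, 0, 0, 0, -1],
    [0, 0, -0.3, 0, 0, 0, -1]
  ]
}}

```text
time: 12.0
position: [0.4791, -0.0244, 0.2468]
ee_rot: [-0.0, 0.994, 0.112, -0.0]
force: [1.2, 0.6, -0.7]
gripper_width: 0.007
gripper_force: 0.0
```

Request:
{"op": "carry_out", "data": {
  "steps": [
    [-0.1, 0, 0, 0, 0, 0, -1],
    [-0.2, 0, 0, 0, 0, 0, -1],
    [-0.3, 0, 0, 0, 0, 0, -1],
    [-0.3, 0, 0, 0, 0, 0, -1],
    [-0.3, 0, 0, 0, 0, 0, -1]
  ]
}}

```text
time: 12.5
position: [0.3921, -0.0449, 0.2464]
ee_rot: [0.001, 0.994, 0.112, 0.001]
force: [0.8, 0.2, 0.5]
gripper_width: 0.003
gripper_force: 0.0
```

```bash
python3 - <<'E'
from h import *
F=look(3,"g"); p,d=snapshot("top"); print(line("top",p,110))
if all(abs((a+np.pi)%(2*np.pi)-np.pi)<.1 for _,a,_ in F): print(manip.finish_job())
E
```

```text
12.5 0.044 109.7 [ 0.3921 -0.0449  0.2464]
12.55 0.044 109.4 [ 0.3926 -0.0446  0.2463]
12.6 0.044 109.4 [ 0.3928 -0.0444  0.2462]
[(np.float64(0.048), 0.07)]
the job is handed in; nothing more can be done
None
```

The job is handed in: I flicked the rotor counterclockwise, it coasted past the mark, and I braked it on the second pass; it is now at rest about 0.045 rad (4 mm) from the mark, with the hand clear.

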